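# Close up the blanks in the tin and lay in the seventh

### The job

The shallow round tin should hold seven polished brass blanks in one layer, but the six in it are spread out so that the seventh has no place. Close them up, lay in the blank of the same size from the bench without dropping it, and settle it so that all seven lie flat on the tin's floor and the lid could go on. Leave the other parts and tools on the bench where they are.

Things in the scene. Friction and masses are not known exactly. Their poses are not given: they have to be found in the camera images.
- tin_floor (a point): centre of the inner floor of a shallow round cream-painted tin, bare inside, open at the top, z up. Inside it is 123 mm across and 11 mm deep; the wall is 3 mm thick. The floor is 4 mm and the rim 15 mm above the bench. Seven 40 mm blanks just fit in one layer, one in the middle and six round it against the wall, with 1.5 mm of play on the radius
- tin: the same tin, at the middle of its underside (2 mm above the bench). It sits on a round non-slip rubber mat, 156 mm across and 2 mm thick, and does not move when pushed. At the start it holds six blanks: one about in the middle and five spread round the wall, so that no gap between two neighbours takes a seventh
- blank1_mid (a point): one of the six blanks lying in the tin at the start: a plain flat brass disc, 40 mm across, 6 mm thick, about 64 g, polished faces. The point is its centre, half-way up; z is the disc's axis. It lies loose and slides easily on the tin's floor: a fingertip pressed on its face with 5 to 10 N carries it along (it starts near the wall)
- blank2_mid (a point): like blank1: another of the six in the tin, 40 mm across, 6 mm thick; the point is its centre (it starts near the wall)
- blank3_mid (a point): like blank1: another of the six in the tin, 40 mm across, 6 mm thick; the point is its centre (it starts near the wall)
- blank4_mid (a point): like blank1: another of the six in the tin, 40 mm across, 6 mm thick; the point is its centre (it starts near the wall)
- blank5_mid (a point): like blank1: another of the six in the tin, 40 mm across, 6 mm thick; the point is its centre (it starts near the wall)
- blank6_mid (a point): like blank1: another of the six in the tin, 40 mm across, 6 mm thick; the point is its centre (it starts about in the middle of the tin)
- blank7_mid (a point): the seventh blank, lying flat on the bench beside the tin at the start: the same plain solid brass disc, 40 mm across, 6 mm thick, about 64 g. The point is its centre, half-way up (3 mm above its underside); z is its axis
- bigblank_mid (a point): a larger plain brass disc on the bench, 54 mm across and 6 mm thick, not part of the set; the point is its centre. Leave it
- bezel_mid (a point): a brass ring on the bench, 46 mm outside, 34 mm hole, 6 mm high, not part of the set; the point is its centre. Leave it
- graver1: an engraver's graver lying on the bench: a mushroom-shaped wooden handle 28 mm across, 36 mm long and 24 mm high at the origin, a thin steel shank out to 89 mm along its x axis. Leave it
- graver2: a second, shorter graver lying on the bench, shank out to 79 mm along its x axis. Leave it
- loupe: a black eye loupe standing on the bench, 35 mm across, 34 mm high. Leave it
- marker: a capped marker pen lying on the bench, 135 mm long along its x axis, 14 mm thick. Leave it
- tinlid: the tin's lid lying on the bench, 132 mm across, 13 mm high; origin under its centre. Leave it
There are look-alikes about, which are no part of the job. Leave any turquoise look-alike of the part that bears blank1_mid alone. Leave any turquoise look-alike of the tin alone.

How it is judged:
At the end, for the whole second after the job is handed in: All seven 40 mm blanks lie flat in one layer on the tin's floor: each centre within 44.5 mm of the tin's centre and less than 4.2 mm above the floor (3 mm when flat), tilted by less than 0.06 rad (horizontal distance between each of blank1_mid, blank2_mid, blank3_mid, blank4_mid, blank5_mid, blank6_mid, blank7_mid and tin_floor below 0.0445 m and z of each of blank1_mid, blank2_mid, blank3_mid, blank4_mid, blank5_mid, blank6_mid, blank7_mid in the frame of tin_floor below 0.0042 m and angle between the z axis of each of blank1_mid, blank2_mid, blank3_mid, blank4_mid, blank5_mid, blank6_mid, blank7_mid and the z axis of tin_floor, either way round below 0.06 rad); the robot touches nothing.
It fails at once if another part, tool or the tin's lid on the bench is shifted by more than 20 mm (distance of any of bigblank_mid, bezel_mid, graver1, graver2, loupe, marker, tinlid from where it was at the start of the episode above 0.02 m).
It fails at once if the seventh blank is dropped or thrown into the tin: over the tin it moves faster than 0.6 m/s with no finger touching it (horizontal distance between blank7_mid and tin_floor below 0.075 m and contact force between the fingers and blank7 below 0.05 N and linear speed of blank7 above 0.6 m/s).
It also fails if it takes over 64 s, if anything falls off the work surface, if the arm or the gripper's body presses on something with over 40 N, if the wrist force passes 120 N, or if a joint passes its speed limit or range.

### The arm

A 6-joint arm with a two-finger parallel gripper is mounted at the origin on the work surface. World frame = base frame: x ahead of the robot, y to its left, z up, the work surface at z = 0. Lengths are in m, angles in rad, forces in N, time in s.
With the tool pointing down it reaches from about 0.25 to 0.775 m from the base axis. Payload 4 kg.
Tool frame: the origin (TCP) lies at the centre of the arm's flange, where the gripper is bolted on; the fingertips stand ahead of it and the grasp point (between the pads) lies 180 mm ahead of it (robot.tcp_to_tips is the z of the fingertips in the tool frame, in m); z points along the fingers, y is the direction in which the jaws open and shut (so a half turn about z gives the same grasp; the last joint's range is limited). The gripper opens to 94 mm and grips with 3 to 60 N. Pads are 16 mm wide; open, the fingers measure 119 mm over their backs; the gripper's body (75 mm by 177 mm) begins 78 mm behind the grasp point.
Start: joints at [-1.395, 0.087, 1.371, -0, 1.684, -0.103], TCP at [0.151, -0.529, 0.405] pointing down, gripper open.
Joint ranges: [-3.1, 3.1], [-0.76, 2.03], [0.27, 2.55], [-1.08, 4.22], [0.17, 2.65], [-2.57, 2.57]. Speed limits (rad/s): [2.79, 2.79, 3.14, 3.14, 3.14, 3.14].

### API

Orientations are given as [roll, pitch, yaw] about the fixed x, y, z axes, in that order (R = Rz(yaw) Ry(pitch) Rx(roll)).
In Python, from bench import robot gives the robot as it stands.
- The arm moves only by the tool move_arm, never from a script. Its argument "increments" is a list that holds one entry, the list of rows, each a list of 7 numbers: the opening, from 0 (shut) to 1 (fully open), then the shift along the tool's x, y, z as a fraction of full scale, then the turn, a rotation vector about the tool's x, y, z as a fraction of full scale. In form: [[[jaw, dx, dy, dz, rx, ry, rz], ...]]. A call has 1 to 8 rows; each row is the pose to reach, as a shift and turn from the pose commanded when the call began, along the tool's axes at that moment; what a row does not reach only later rows make up. Full scale, the value 1, is 0.1 m for a shift and pi/2 rad for a turn. A row lasts 1/12 s, in which the tool goes at most 41.7 mm and 7.16 degrees, less where a joint would pass 70% of its speed; a pose out of reach is approached as far as the arm can. A call with a number of a shift or a turn outside -1 to 1 is refused whole. A call with a gripper value outside its range is refused whole. The fingers move at their own pace and stop on an object; the grip force is fixed at half the most. Time passes only in rows, so rows that repeat a pose let the fingers close. It gives the time, the measured TCP pose, the force and the opening at its end, in the units of the state.
- robot.get_obs(): the state, without advancing time (a new reading comes with each control period).
- robot.snapshot(name): name is "side" or "top" or "wrist"; returns (picture, depth): 384x512x3 uint8, red, green, blue; 384x512 float32, m along the optical axis (not along the pixel's ray), 0 where there is no reading.
- robot.camera_params(name): a dict with "mtx" (3x3 intrinsics, pixels), "R" (3x3) and "t" (3): a world point X has camera coordinates R X + t. Camera axes: x right, y down, z forward; pixel columns grow to the right and rows downward; lengths in m; the calibration is good to about 2 mm. A picture is of the moment at which its call begins: read the wrist's pose just before it. camera_params takes no time and is no camera call; for the wrist camera it gives the pose at the moment of the call.
- robot.close_job(): hands the job in, once; it reports no verdict.
The state is a dict: "time": time; "joint_positions": joint angles; "qvel": joint speeds; "joint_torque": joint torques, N m; "tool_pos": TCP position; "ee_rot": TCP orientation; "wrist_force": force on the tool from outside, world axes, zero at the start; "wrist_torque": the same for the moment, N m; "width": finger opening in m.
Only numpy, scipy, OpenCV 4.12 (cv2) and the standard library are available. Lean on these libraries where they do the work, as an engineer would, in place of code of your own. Each camera call takes 0.05 s, during which the arm holds its last target.

## Working session

There is one attempt and no reset: what is moved stays moved. The work goes in short steps, Python scripts to look and compute and a tool call to move; the robot and the scene stay as the last step left them, time stands still between calls to the robot, and variables do not carry over. Pictures are saved under pics/ and viewed, and the job is handed in when it is done.

Besides the shell and the picture viewer there is one more tool, called in YAML: its name, and indented under it one key for each argument. move_arm: Moves the arm, as the interface text tells. Its arguments: {"type":"object","properties":{"increments":{"type":"array","items":{"type":"array","items":{"type":"array","items":{"type":"number","minimum":-1,"maximum":1}}}}},"required":["increments"]}

```bash
ls; mkdir -p pics; python3 - <<'E'
from bench import robot
import cv2,numpy as np
print(robot.get_obs())
for n in("top","side"):
    im,d=robot.snapshot(n)
    cv2.imwrite(f"pics/{n}0.png",cv2.resize(im[:,:,::-1],(768,576)))
    np.savez(f"pics/{n}0.npz",im=im,d=d)
    p=robot.camera_params(n);print(n,p)
E
```

```text
pics
{'time': 0.0, 'joint_positions': array([-1.39506678e+00,  8.79431503e-02,  1.37225064e+00, -3.01962867e-05,
        1.68359092e+00, -1.03111217e-01]), 'qvel': array([ 0.0009707 , -0.00049947, -0.00051923,  0.00028012, -0.00187222,
       -0.00048047]), 'joint_torque': array([ 8.13066845e-05, -3.40184784e+01, -3.02428722e+01,  7.19447387e-02,
        3.30130197e-02, -1.70087847e-04]), 'tool_pos': array([ 0.15134777, -0.52864668,  0.40351201]), 'ee_rot': array([-3.13940915e+00, -1.95772320e-04,  2.78837184e-01]), 'wrist_force': array([ 0.32201443, -0.6853435 , -0.41208679]), 'wrist_torque': array([ 0.01457393,  0.02560877, -0.00238321]), 'width': 0.09404430281182337}
top {'mtx': array([[350.32526848,   0.        , 253.28017135],
       [  0.        , 350.32526848, 193.6143806 ],
       [  0.        ,   0.        ,   1.        ]]), 'R': array([[-0.02297617, -0.99964621, -0.01339982],
       [-0.99039716,  0.02458724, -0.13604755],
       [ 0.13632888,  0.01014529, -0.99061168]]), 't': array([-0.00988994,  0.54056196,  0.7113555 ])}
side {'mtx': array([[420.40435533,   0.        , 257.96256333],
       [  0.        , 420.40435533, 195.72032441],
       [  0.        ,   0.        ,   1.        ]]), 'R': array([[-0.84476994, -0.53463203,  0.02307243],
       [-0.33550477,  0.49555499, -0.80116278],
       [ 0.41689362, -0.68453914, -0.59800156]]), 't': array([0.44744347, 0.23000315, 0.75280416])}
```

View pics/top0.png

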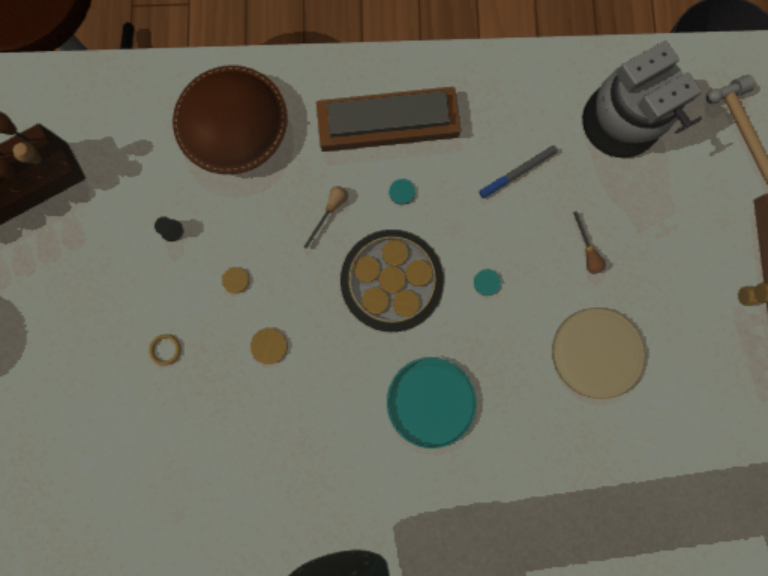

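View pics/side0.png

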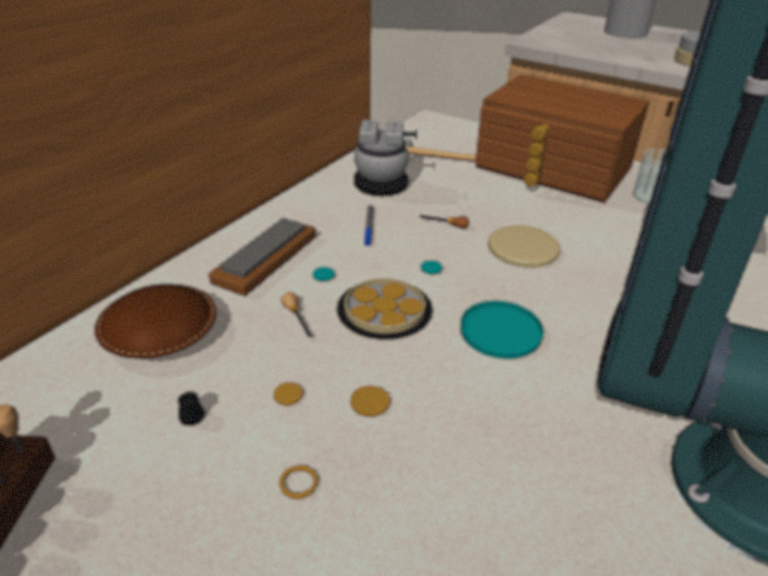

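```bash
cat > h.py <<'E'
import numpy as np,cv2
from bench import robot
def cam(n):
    p=robot.camera_params(n);return p["mtx"],p["R"],p["t"]
def p2w(c,uv,z):
    K,R,t=c;uv=np.atleast_2d(np.float64(uv))
    r=(R.T@np.linalg.inv(K)@np.c_[uv,np.ones(len(uv))].T).T
    o=-R.T@t
    return o+r*((z-o[2])/r[:,2])[:,None]
def w2p(c,X):
    K,R,t=c;x=(R@np.atleast_2d(X).T).T+t;x=(K@x.T).T;return x[:,:2]/x[:,2:]
def rect(c,im,cx,cy,half,z,s=0.0005):
    "orthorectified view at height z: cols=+y to left? -> col: y decreasing, row: x decreasing"
    n=int(2*half/s);g=np.arange(n)
    Y,X=np.meshgrid(cy+half-g*s,cx+half-g*s)
    uv=w2p(c,np.c_[X.ravel(),Y.ravel(),np.full(X.size,z)]).astype(np.float32)
    return cv2.remap(im,uv[:,0].reshape(n,n),uv[:,1].reshape(n,n),cv2.INTER_CUBIC)
E
python3 - <<'E'
from h import *
f=np.load("pics/top0.npz");im=f["im"];c=cam("top")
P={"b7":(236,280,.006),"big":(269,346,.006),"bez":(165,350,.006),"tin":(392,280,.01),"lid":(599,352,.013),"loupe":(168,228,.034),"g1":(338,196,.02),"g1tip":(307,246,.003)}
for k,(u,v,z) in P.items(): print(k,p2w(c,(u/1.5,v/1.5),z).round(4)[0])
t=p2w(c,(392/1.5,280/1.5),.01)[0]; b=p2w(c,(236/1.5,280/1.5),.006)[0]
A=rect(c,im,t[0],t[1],.09,.010,.0004);B=rect(c,im,b[0],b[1],.09,.006,.0004)
v=np.hstack([A,B])[:,:,::-1];cv2.imwrite("pics/c0.png",cv2.resize(v,(796,398)))
E
```

```text
b7 [0.5655 0.1919 0.006 ]
big [0.4662 0.142  0.006 ]
bez [0.464  0.2951 0.006 ]
tin [ 0.559  -0.0407  0.01  ]
lid [ 0.4462 -0.3356  0.013 ]
loupe [0.6403 0.2847 0.034 ]
g1 [0.6865 0.0367 0.02  ]
g1tip [0.6152 0.086  0.003 ]
```

View pics/c0.png

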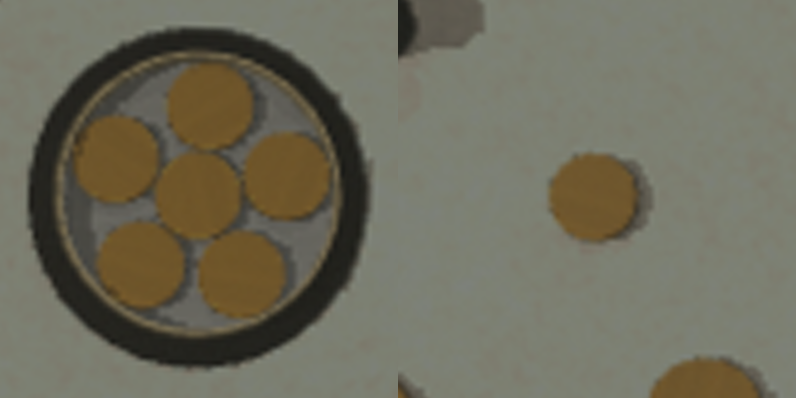

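Candidates for the seventh blank in the 768-px top view are:
- small solid brass disc (236,280)
- bigger brass disc (269,346)
- ring (165,350)
- turquoise discs (402,191) and (488,282)

I choose (236,280). The crop shows it plain, solid and 40 mm across, like those in the tin. The tin is the cream one at (392,280), not the turquoise one at (432,402).

move_arm:
  increments:
    - [[0,1,-0.676,0,0,0,0],[0,1,-0.676,0,0,0,0],[0,1,-0.676,0,0,0,0]]

```text
time: 0.35
tool_pos: [0.2294, -0.4351, 0.4038]
ee_rot: [-3.14, -0.0, 0.277]
wrist_force: [0.6, -0.2, 0.4]
width: 0.0774
```

move_arm:
  increments:
    - [[0,1,-0.676,0,0,0,0],[0,1,-0.676,0,0,0,0],[0,1,-0.676,0,0,0,0]]

```text
time: 0.6
tool_pos: [0.3073, -0.3417, 0.4042]
ee_rot: [-3.141, -0.0, 0.279]
wrist_force: [0.6, -0.6, -0.7]
width: 0.0572
```

move_arm:
  increments:
    - [[0,1,-0.676,0,0,0,0],[0,1,-0.676,0,0,0,0],[0,1,-0.676,0,0,0,0]]

```text
time: 0.85
tool_pos: [0.3848, -0.2491, 0.4044]
ee_rot: [-3.141, -0.0, 0.279]
wrist_force: [-0.2, 0.1, -0.2]
width: 0.0374
```

move_arm:
  increments:
    - [[0,1,-0.676,0,0,0,0],[0,1,-0.676,0,0,0,0],[0,1,-0.676,0,0,0,0]]

```text
time: 1.1
tool_pos: [0.4624, -0.1565, 0.4043]
ee_rot: [-3.141, 0.0, 0.28]
wrist_force: [0.1, 0.1, -0.2]
width: 0.0176
```

move_arm:
  increments:
    - [[0,1,-0.676,0,0,0,0],[0,1,-0.676,0,0,0,0],[0,1,-0.676,0,0,0,0],[0,1,-0.676,0,0,0,0],[0,1,-0.676,0,0,0,0]]

```text
time: 1.52
tool_pos: [0.5398, -0.0647, 0.4035]
ee_rot: [-3.141, 0.002, 0.283]
wrist_force: [0.7, -0.5, -0.6]
width: 0.0009
```

```bash
python3 - <<'E'
from h import *
o=robot.get_obs();print(o["time"],o["tool_pos"],o["ee_rot"],o["joint_positions"],o["width"],o["wrist_force"],robot.tcp_to_tips)
p=robot.camera_params("wrist");im,d=robot.snapshot("wrist");print(p, -p["R"].T@p["t"])
cv2.imwrite("pics/w0.png",im[:,:,::-1]);np.savez("pics/w0.npz",im=im,d=d,**p)
E
```

```text
1.5167 [ 0.53975155 -0.06466889  0.40348028] [-3.14086327e+00  2.24447650e-03  2.82509407e-01] [-2.23425412e-01  7.40139901e-02  1.38723858e+00 -4.52553832e-04
  1.68265684e+00  1.06481233e+00] 0.0008645424889171492 [ 0.7003709  -0.46335488 -0.62170103] 0.1992
{'mtx': array([[284.76043166,   0.        , 257.2524443 ],
       [  0.        , 284.76043166, 189.95466297],
       [  0.        ,   0.        ,   1.        ]]), 'R': array([[ 2.79068554e-01, -9.60271138e-01,  2.90992252e-04],
       [-9.18657895e-01, -2.66886885e-01,  2.91271457e-01],
       [-2.79621912e-01, -8.15520267e-02, -9.56640399e-01]]), 't': array([-0.21199534,  0.44653973,  0.53740403])} [ 0.61964842 -0.04057103  0.38409982]
```

View pics/w0.png

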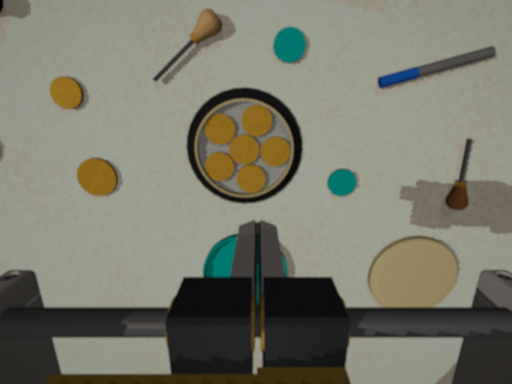

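The wrist view shows the cream tin at (245,145) with its six blanks, and the seventh at (67,92). I descend for a sharper view.

move_arm:
  increments:
    - [[0,0,0,1,0,0,0],[0,0,0,1,0,0,0],[0,0,0,1,0,0,0],[0,0,0,1,0,0,0]]

```text
time: 1.9
tool_pos: [0.5364, -0.0674, 0.2987]
ee_rot: [-3.136, 0.011, 0.276]
wrist_force: [-1.3, 0.0, 0.0]
width: 0.0002
```

move_arm:
  increments:
    - [[0,0,0,0.4,0,0,0],[0,0,0,0.4,0,0,0],[0,0,0,0.4,0,0,0],[0,0,0,0.4,0,0,0]]

```text
time: 2.23
tool_pos: [0.5394, -0.067, 0.2671]
ee_rot: [3.14, -0.003, 0.278]
wrist_force: [-0.4, 0.0, 0.5]
width: 0.0005
```

```bash
cat > tinlook.py <<'E'
import sys
from h import *
# usage: tinlook.py tag
def analyse(tag, ctr=(0.559,-0.0407)):
    o=robot.get_obs();c=cam("wrist");im,d=robot.snapshot("wrist")
    print("t",round(o["time"],2),"tcp",o["tool_pos"].round(4),"rot",o["ee_rot"].round(4),"F",o["wrist_force"].round(1),"w",round(o["width"],4))
    np.savez(f"pics/{tag}.npz",im=im,d=d,K=c[0],R=c[1],t=c[2])
    s=.0003;half=.09
    A=rect(c,im,ctr[0],ctr[1],half,.010,s)
    cv2.imwrite(f"pics/{tag}.png",np.hstack([cv2.resize(A,(384,384)),cv2.resize(im,(400,384))])[:,:,::-1] if False else cv2.resize(A,(590,590))[:,:,::-1])
    return o,c,im,d,A
if __name__=="__main__":
    o,c,im,d,A=analyse(sys.argv[1])
    cv2.imwrite(f"pics/{sys.argv[1]}_raw.png",im[:,:,::-1])
E
python3 tinlook.py t1
```

```text
t 2.23 tcp [ 0.5394 -0.067   0.2671] rot [ 3.140e+00 -2.500e-03  2.777e-01] F [-0.4  0.   0.5] w 0.0005
```

View pics/t1.png

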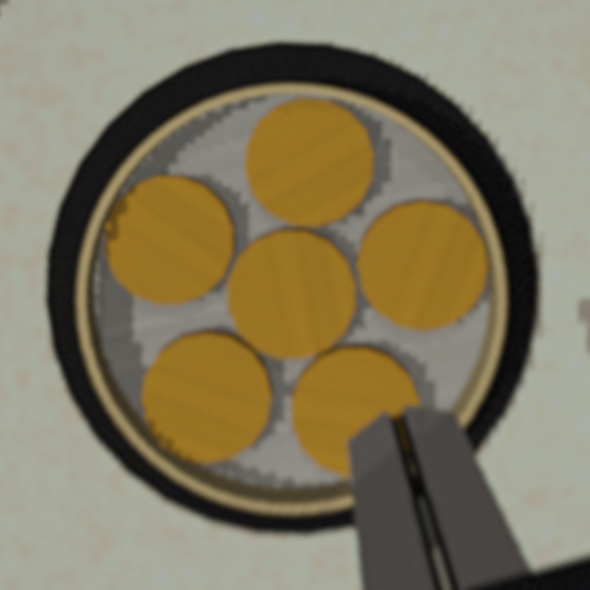

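View pics/t1_raw.png

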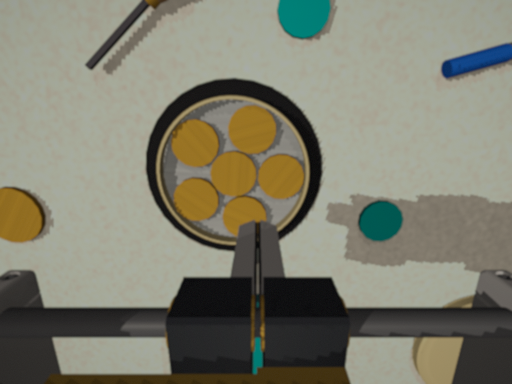

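```bash
cat > meas.py <<'E'
from h import *
from scipy.optimize import least_squares
S=.0003;HALF=.09
def topx(ctr,uv): return np.array([ctr[0]+HALF-uv[1]*S, ctr[1]+HALF-uv[0]*S])
def ray(mask,u,v,r0,r1,sign,n=120):
    pts=[]
    rr=np.arange(r0,r1,.25)
    for a in np.linspace(0,2*np.pi,n,endpoint=False):
        x=u+rr*np.cos(a);y=v+rr*np.sin(a)
        ok=(x>=0)&(y>=0)&(x<mask.shape[1]-1)&(y<mask.shape[0]-1)
        if not ok.all(): continue
        m=mask[y.round().astype(int),x.round().astype(int)].astype(int)
        if sign<0:
            k=np.where((m[:-1]==1)&(m[1:]==0))[0]
        else:
            k=np.where((m[:-1]==0)&(m[1:]==1))[0]
        if len(k): pts.append((x[k[0]],y[k[0]]))
    return np.array(pts)
def fit(pts,u,v,R=None):
    if R: 
        f=lambda p:np.hypot(pts[:,0]-p[0],pts[:,1]-p[1])-R; x0=[u,v]
    else:
        f=lambda p:np.hypot(pts[:,0]-p[0],pts[:,1]-p[1])-p[2]; x0=[u,v,np.median(np.hypot(pts[:,0]-u,pts[:,1]-v))]
    r=least_squares(f,x0,loss="soft_l1",f_scale=1.0)
    return r.x,np.median(np.abs(f(r.x)))
def brass(A):
    h=cv2.cvtColor(A,cv2.COLOR_RGB2HSV)
    return ((h[:,:,0]>12)&(h[:,:,0]<30)&(h[:,:,1]>150)).astype(np.uint8)
def blanks(c,im,ctr,z=.010,rmin=.7):
    A=rect(c,im,ctr[0],ctr[1],HALF,z,S);m=brass(A)
    T=np.zeros((161,161),np.float32);cv2.circle(T,(80,80),int(.020/S),1,-1)
    K=T/T.sum()
    q=cv2.filter2D(m.astype(np.float32),-1,K)
    out=[]
    while True:
        _,mx,_,loc=cv2.minMaxLoc(q)
        if mx<rmin or len(out)>9: break
        cv2.circle(q,loc,int(.026/S),0,-1)
        p=ray(m,loc[0],loc[1],.014/S,.025/S,-1)
        x,e=fit(p,loc[0],loc[1],.020/S)
        out.append((*topx(ctr,x),mx,e*S*1e3,len(p)))
    return A,m,np.array(out)
def tin(c,im,ctr):
    A=rect(c,im,ctr[0],ctr[1],HALF,.015,S)
    g=A.astype(int);h=cv2.cvtColor(A,cv2.COLOR_RGB2HSV)
    # mat is dark: outer edge of rim = transition bright->dark
    dark=(h[:,:,2]<70).astype(np.uint8);u=v=HALF/S
    for _ in range(2):
        p=ray(dark,u,v,.055/S,.075/S,+1);x,e=fit(p,u,v);u,v=x[:2]
    return topx(ctr,x[:2]),x[2]*S,e*S,len(p)
E
python3 - <<'E'
from meas import *
ctr=(.559,-.0407)
f=np.load("pics/t1.npz");c=(f["K"],f["R"],f["t"])
print(tin(c,f["im"],ctr))
A,m,b=blanks(c,f["im"],ctr);print(b.round(4));wb=b
f=np.load("pics/w0.npz");c=(f["mtx"],f["R"],f["t"]);print("w0",tin(c,f["im"],ctr));print(blanks(c,f["im"],ctr)[2].round(4))
f=np.load("pics/top0.npz");c=cam("top")
print("top",tin(c,f["im"],ctr));print(blanks(c,f["im"],ctr)[2].round(4))
print("b7",blanks(c,f["im"],(.5655,.1919),.006)[2].round(4))
E
```

```text
(array([ 0.56053674, -0.04115259]), np.float64(0.06317936633100472), np.float64(0.0014556574453727562), 113)
[[ 5.2790e-01 -1.3600e-02  9.7240e-01  5.1790e-01  1.1400e+02]
 [ 5.5920e-01 -3.9600e-02  9.6510e-01  6.1580e-01  1.0900e+02]
 [ 5.7620e-01 -2.1000e-03  9.6410e-01  5.4010e-01  1.2000e+02]
 [ 5.6830e-01 -7.9700e-02  9.5870e-01  6.3820e-01  1.2000e+02]
 [ 5.9940e-01 -4.5000e-02  9.4070e-01  8.2940e-01  1.1800e+02]
 [ 5.3410e-01 -3.8300e-02  7.7120e-01  2.3693e+00  1.7000e+01]]
w0 (array([ 0.55899757, -0.03991764]), np.float64(0.06500896625399087), np.float64(0.00010671013218035909), 120)
[[ 5.274e-01 -1.420e-02  9.507e-01  7.817e-01  1.140e+02]
 [ 5.589e-01 -4.000e-02  9.429e-01  8.781e-01  1.080e+02]
 [ 5.232e-01 -5.980e-02  9.397e-01  9.638e-01  1.160e+02]
 [ 5.756e-01 -2.800e-03  9.348e-01  8.281e-01  1.200e+02]
 [ 5.673e-01 -8.010e-02  9.255e-01  7.397e-01  1.200e+02]
 [ 5.995e-01 -4.580e-02  9.121e-01  1.180e+00  1.190e+02]]
top (array([ 0.55917925, -0.04268271]), np.float64(0.06138401321911506), np.float64(0.0013557959546455492), 120)
[[ 5.6000e-01 -4.1100e-02  8.5800e-01  1.3580e+00  1.2000e+02]
 [ 5.6840e-01 -8.1000e-02  8.5730e-01  1.5008e+00  1.2000e+02]
 [ 6.0030e-01 -4.6700e-02  8.5340e-01  1.4554e+00  1.2000e+02]
 [ 5.2350e-01 -5.9100e-02  8.4860e-01  1.8439e+00  1.2000e+02]
 [ 5.2870e-01 -1.2900e-02  8.3940e-01  1.6880e+00  1.2000e+02]
 [ 5.7650e-01 -4.4000e-03  8.3880e-01  2.0058e+00  1.2000e+02]]
b7 []
```

```bash
python3 - <<'E'
import re
s=open("meas.py").read()
s=s.replace("x,e=fit(p,loc[0],loc[1],.020/S)\n        out.append((*topx(ctr,x),mx,e*S*1e3,len(p)))","""x,e=fit(p,loc[0],loc[1])
        if len(p)<60 or abs(x[2]*S-.020)>.0015: x,e=fit(p,loc[0],loc[1],.0202/S);x=[*x,.0]
        out.append((*topx(ctr,x),mx,e*S*1e3,x[2]*S,len(p)))""")
s=s.replace("h[:,:,2]<70","h[:,:,2]<thr").replace("def tin(c,im,ctr):","def tin(c,im,ctr,thr=50):")
s+='''
def rel(b,t):
    d=b[:,:2]-t;r=np.hypot(*d.T)*1e3;a=np.degrees(np.arctan2(d[:,1],d[:,0]))
    o=np.argsort(a)
    for i in o: print("r %.1f a %.1f  xy %.4f %.4f  q %.2f e %.2f R %.4f n %d"%(r[i],a[i],*b[i,:5],b[i,5]))
'''
open("meas.py","w").write(s)
E
python3 - <<'E'
from meas import *
ctr=(.559,-.0407)
for n,k in(("t1","K"),("w0","mtx")):
    f=np.load(f"pics/{n}.npz");c=(f[k],f["R"],f["t"])
    for thr in (35,50,100): print(thr,tin(c,f["im"],ctr,thr))
    rel(blanks(c,f["im"],ctr)[2],tin(c,f["im"],ctr)[0])
f=np.load("pics/top0.npz");c=cam("top")
for thr in (35,50,60): print("top",thr,tin(c,f["im"],ctr,thr))
b=blanks(c,f["im"],ctr)[2];rel(b,tin(c,f["im"],ctr)[0])
A=rect(c,f["im"],.5655,.1919,.03,.006,.0005);h=cv2.cvtColor(A,cv2.COLOR_RGB2HSV);print(h[60,60],h[60,10])
print("b7",blanks(c,f["im"],(.5655,.1919),.006,.5)[2].round(4))
E
```

```text
35 (array([ 0.55912321, -0.03952793]), np.float64(0.06535420815028155), np.float64(9.508557469679317e-05), 111)
50 (array([ 0.55912496, -0.03957283]), np.float64(0.06506277716823912), np.float64(8.796863154818196e-05), 112)
100 (array([ 0.5618549 , -0.04320596]), np.float64(0.06012776084336666), np.float64(0.001424174558355048), 109)
r 41.0 a -77.1  xy 0.5683 -0.0796  q 0.96 e 0.16 R 0.0193 n 120
r 0.3 a -14.8  xy 0.5595 -0.0397  q 0.97 e 0.14 R 0.0194 n 109
r 40.8 a -7.8  xy 0.5996 -0.0451  q 0.94 e 0.11 R 0.0191 n 118
r 41.0 a 65.5  xy 0.5761 -0.0023  q 0.96 e 0.18 R 0.0194 n 120
r 40.5 a 140.3  xy 0.5280 -0.0137  q 0.97 e 0.25 R 0.0195 n 114
r 25.4 a 177.0  xy 0.5338 -0.0382  q 0.77 e 2.32 R 0.0000 n 17
35 (array([ 0.55886807, -0.03987074]), np.float64(0.06599602602099018), np.float64(0.00010882670850648138), 120)
50 (array([ 0.55894833, -0.03988676]), np.float64(0.06552601628631739), np.float64(9.668255081815004e-05), 120)
100 (array([ 0.56096158, -0.04359753]), np.float64(0.060520629910667145), np.float64(0.0015323150954187922), 120)
r 40.7 a -150.8  xy 0.5234 -0.0598  q 0.94 e 
[... 459 characters left out ...]
 (array([ 0.56089467, -0.03951846]), np.float64(0.06491214250070669), np.float64(0.00016630153354896748), 120)
top 60 (array([ 0.56092353, -0.03967573]), np.float64(0.06444423795733883), np.float64(0.00015841203073124174), 120)
r 42.5 a -152.5  xy 0.5232 -0.0591  q 0.85 e 2.02 R 0.0000 n 120
r 2.1 a -119.6  xy 0.5599 -0.0413  q 0.86 e 1.42 R 0.0000 n 120
r 42.3 a -80.0  xy 0.5683 -0.0812  q 0.86 e 1.63 R 0.0000 n 120
r 39.9 a -10.7  xy 0.6001 -0.0469  q 0.85 e 1.67 R 0.0000 n 120
r 38.1 a 66.0  xy 0.5764 -0.0047  q 0.84 e 2.07 R 0.0000 n 120
r 42.0 a 140.3  xy 0.5286 -0.0127  q 0.84 e 1.87 R 0.0000 n 120
[ 19 150 112] [ 38  24 128]
b7 [[  0.5636   0.1943   0.5866   2.8679   0.     118.    ]]
```

```bash
cat > plan.py <<'E'
import sys
from h import *
from scipy.spatial.transform import Rotation as Ro
T=np.array([.5591,-.0396])
def pol(r,a): return T+r*np.array([np.cos(np.radians(a)),np.sin(np.radians(a))])
def inc(dw):
    y=robot.get_obs()["ee_rot"][2]
    # commanded tool is vertical
    M=np.array([[np.cos(y),np.sin(y),0],[np.sin(y),-np.cos(y),0],[0,0,-1]])
    return (M@np.array(dw)/.1).round(3)
def to(x,y,z):
    p=robot.get_obs()["tool_pos"]; return inc(np.array([x,y,z])-p)
E
python3 - <<'E'
from plan import *
print(to(*pol(.041,-7.9),.225))
for a0,seq in((-7.9,(-13.5,-18.9)),(65.6,(57,48.5,40)),(209.2,(216.7,224.2)),(140.4,(149,157.5,165.8))):
    p0=pol(.041,a0);print(a0,p0.round(4),[inc([*(pol(.0413,a)-p0),0]) for a in seq])
ps=[pol(.0413,a) for a in(-18.9,65.6,40,140.4,165.8,209.2,224.2)]
E
```

```text
[ 0.636 -0.044  0.427]
-7.9 [ 0.5997 -0.0452] [array([-0.015,  0.037,  0.   ]), array([-0.036,  0.07 ,  0.   ])]
65.6 [ 0.576  -0.0023] [array([0.046, 0.041, 0.   ]), array([0.083, 0.09 , 0.   ]), array([0.112, 0.144, 0.   ])]
209.2 [ 0.5233 -0.0596] [array([0.013, 0.052, 0.   ]), array([0.035, 0.101, 0.   ])]
140.4 [ 0.5275 -0.0135] [array([-0.05 ,  0.036,  0.   ]), array([-0.091,  0.081,  0.   ]), array([-0.125,  0.131,  0.   ])]
```

move_arm:
  increments:
    - [[0,0.636,-0.044,0,0,0,0],[0,0.636,-0.044,0.2,0,0,0],[0,0.636,-0.044,0.427,0,0,0],[0,0.636,-0.044,0.427,0,0,0]]

```text
time: 2.62
tool_pos: [0.599, -0.044, 0.2198]
ee_rot: [-3.14, 0.004, 0.28]
wrist_force: [-1.5, -1.1, -0.7]
width: -0.0002
```

move_arm:
  increments:
    - [[0,0,0,0.1,0,0,0],[0,0,0,0.13,0,0,0],[0,0,0,0.13,0,0,0],[0,0,0,0.13,0,0,0]]

```text
time: 2.95
tool_pos: [0.5991, -0.0448, 0.2105]
ee_rot: [3.141, -0.002, 0.278]
wrist_force: [0.7, 0.3, 0.7]
width: 0.0007
```

```bash
python3 tinlook.py t2
```

```text
t 2.95 tcp [ 0.5991 -0.0448  0.2105] rot [ 3.1406e+00 -1.9000e-03  2.7830e-01] F [0.7 0.3 0.7] w 0.0007
```

View pics/t2_raw.png

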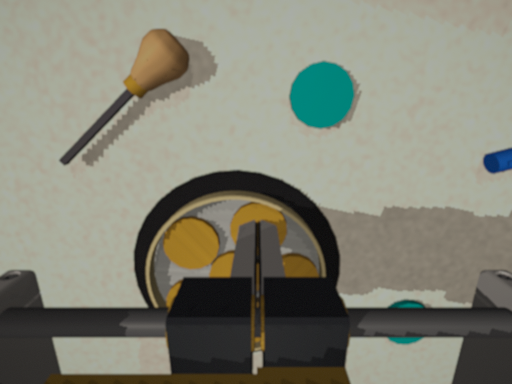

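The fingertip at (258,225) is over the far blank, centred at (258,222). I press down in small steps.

move_arm:
  increments:
    - [[0,0,0,0.015,0,0,0],[0,0,0,0.02,0,0,0],[0,0,0,0.02,0,0,0]]

```text
time: 3.25
tool_pos: [0.5993, -0.0447, 0.2095]
ee_rot: [3.14, -0.002, 0.279]
wrist_force: [-1.5, 0.4, 6.0]
width: 0.0004
```

move_arm:
  increments:
    - [[0,0,0,0.005,0,0,0],[0,-0.007,0.018,0.005,0,0,0],[0,-0.015,0.037,0.005,0,0,0],[0,-0.025,0.054,0.005,0,0,0],[0,-0.036,0.072,0.005,0,0,0],[0,-0.036,0.072,0.005,0,0,0],[0,-0.036,0.072,0.005,0,0,0]]

```text
time: 3.83
tool_pos: [0.5984, -0.0522, 0.2095]
ee_rot: [3.14, -0.005, 0.279]
wrist_force: [0.8, 0.8, 7.0]
width: 0.0007
```

move_arm:
  increments:
    - [[0,0,0,-0.16,0,0,0],[0,0,0,-0.16,0,0,0],[0,-0.078,-0.541,-0.16,0,0,0],[0,-0.078,-0.541,-0.16,0,0,0],[0,-0.078,-0.541,-0.16,0,0,0],[0,-0.078,-0.541,-0.04,0,0,0],[0,-0.078,-0.541,-0.04,0,0,0]]

```text
time: 4.42
tool_pos: [0.5755, -0.0028, 0.2096]
ee_rot: [3.141, -0.001, 0.279]
wrist_force: [-0.3, 0.5, -0.2]
width: 0.0003
```

```bash
cat > look.py <<'E'
import sys
from meas import *;from tinlook import analyse
tag=sys.argv[1];o,c,im,d,A=analyse(tag)
cv2.imwrite(f"pics/{tag}_raw.png",im[:,:,::-1])
t=tin(c,im,(.5591,-.0396));print("tin",t)
rel(blanks(c,im,(.5591,-.0396),rmin=.4)[2],np.array([.5591,-.0396]))
E
python3 look.py t3
```

```text
t 4.42 tcp [ 0.5755 -0.0028  0.2096] rot [ 3.1408e+00 -1.2000e-03  2.7890e-01] F [-0.3  0.5 -0.2] w 0.0003
tin (array([ 0.56029248, -0.03891978]), np.float64(0.06474274596619704), np.float64(0.0007420488529807698), 83)
r 25.8 a -111.4  xy 0.5497 -0.0636  q 0.42 e 3.05 R 0.0000 n 6
r 40.6 a -76.5  xy 0.5686 -0.0791  q 0.99 e 0.40 R 0.0200 n 114
r 17.7 a -44.8  xy 0.5717 -0.0521  q 0.85 e 1.21 R 0.0000 n 25
r 51.1 a -40.9  xy 0.5977 -0.0731  q 0.47 e 1.51 R 0.0000 n 8
r 41.8 a -14.7  xy 0.5995 -0.0502  q 0.97 e 0.24 R 0.0196 n 117
r 26.9 a 11.2  xy 0.5855 -0.0344  q 0.54 e 0.72 R 0.0000 n 30
r 41.3 a 65.3  xy 0.5764 -0.0021  q 0.43 e 0.29 R 0.0192 n 86
r 2.0 a 77.3  xy 0.5595 -0.0377  q 0.60 e 0.54 R 0.0000 n 49
```

View pics/t3_raw.png

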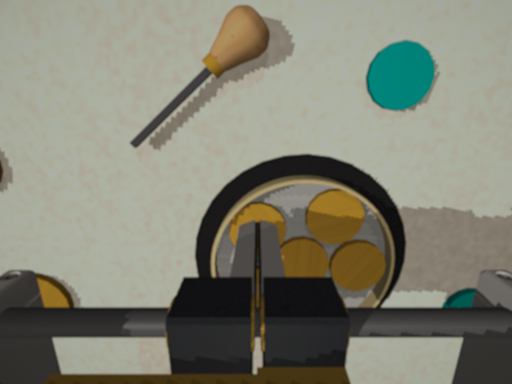

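move_arm:
  increments:
    - [[0,0,0,0.02,0,0,0],[0,0,0,0.025,0,0,0],[0,0,0,0.025,0,0,0]]

```text
time: 4.72
tool_pos: [0.5755, -0.0034, 0.2095]
ee_rot: [3.141, -0.0, 0.278]
wrist_force: [-2.3, 0.1, 10.0]
width: 0.0002
```

move_arm:
  increments:
    - [[0,0.023,0.02,0.002,0,0,0],[0,0.046,0.041,0.002,0,0,0],[0,0.065,0.065,0.002,0,0,0],[0,0.083,0.09,0.002,0,0,0],[0,0.098,0.117,0.002,0,0,0],[0,0.112,0.144,0.002,0,0,0],[0,0.124,0.175,0.002,0,0,0],[0,0.124,0.175,0.002,0,0,0]]

```text
time: 5.38
tool_pos: [0.5926, -0.0167, 0.2094]
ee_rot: [-3.141, -0.002, 0.278]
wrist_force: [-3.3, 2.9, 9.2]
width: 0.0006
```

```bash
python3 look.py t4; python3 - <<'E'
from plan import *
print(inc([*(pol(.041,209.2)-robot.get_obs()["tool_pos"][:2]),0]))
E
```

```text
t 5.38 tcp [ 0.5926 -0.0167  0.2094] rot [-3.1411e+00 -1.6000e-03  2.7750e-01] F [-3.3  2.9  9.2] w 0.0006
tin (array([ 0.56216965, -0.03838652]), np.float64(0.06389239994297101), np.float64(0.0006516890620404893), 71)
r 99.0 a -163.1  xy 0.4644 -0.0684  q 0.58 e 1.20 R 0.0000 n 11
r 104.4 a -150.5  xy 0.4682 -0.0910  q 0.89 e 1.00 R 0.0000 n 31
r 109.3 a -141.6  xy 0.4735 -0.1075  q 0.53 e 0.56 R 0.0000 n 18
r 92.8 a -139.6  xy 0.4884 -0.0997  q 0.45 e 1.69 R 0.0000 n 25
r 10.5 a -60.3  xy 0.5643 -0.0488  q 0.47 e 1.74 R 0.0000 n 8
r 43.7 a -53.1  xy 0.5853 -0.0745  q 0.67 e 2.23 R 0.0000 n 30
r 41.9 a -20.9  xy 0.5982 -0.0546  q 0.96 e 0.34 R 0.0195 n 105
r 44.2 a 9.8  xy 0.6027 -0.0321  q 0.47 e 1.80 R 0.0000 n 33
[-0.784  0.223  0.   ]
```

View pics/t4_raw.png

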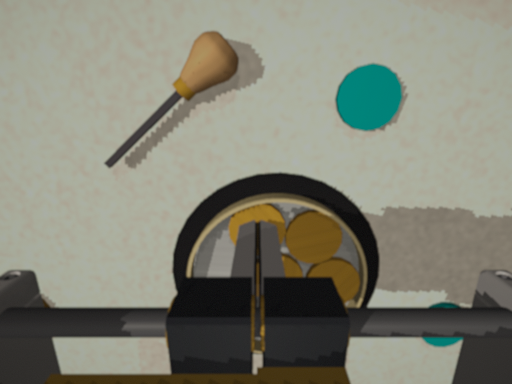

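move_arm:
  increments:
    - [[0,0,0,-0.17,0,0,0],[0,0,0,-0.17,0,0,0],[0,-0.784,0.223,-0.17,0,0,0],[0,-0.784,0.223,-0.17,0,0,0],[0,-0.784,0.223,-0.17,0,0,0],[0,-0.784,0.223,-0.03,0,0,0],[0,-0.784,0.223,-0.03,0,0,0]]

```text
time: 6.02
tool_pos: [0.5224, -0.0601, 0.2098]
ee_rot: [3.141, -0.0, 0.277]
wrist_force: [-0.4, -0.2, 0.4]
width: 0.0004
```

```bash
python3 look.py t5
```

```text
t 6.02 tcp [ 0.5224 -0.0601  0.2098] rot [ 3.1408e+00 -5.0000e-04  2.7680e-01] F [-0.4 -0.2  0.4] w 0.0004
tin (array([ 0.55896034, -0.03940337]), np.float64(0.06483835910067123), np.float64(8.067493359936861e-05), 113)
r 25.5 a -111.2  xy 0.5499 -0.0633  q 0.69 e 0.93 R 0.0000 n 28
r 41.5 a -78.7  xy 0.5672 -0.0803  q 0.97 e 0.21 R 0.0195 n 112
r 51.4 a -55.7  xy 0.5881 -0.0821  q 0.44 e 0.58 R 0.0000 n 5
r 41.8 a -21.8  xy 0.5979 -0.0551  q 0.96 e 0.16 R 0.0193 n 110
r 56.3 a 9.2  xy 0.6146 -0.0306  q 0.44 e 0.97 R 0.0000 n 5
r 0.2 a 27.0  xy 0.5592 -0.0395  q 0.97 e 0.17 R 0.0193 n 110
r 41.9 a 35.4  xy 0.5933 -0.0153  q 0.96 e 0.15 R 0.0193 n 118
r 26.8 a 99.9  xy 0.5545 -0.0132  q 0.45 e 1.22 R 0.0000 n 8
r 40.7 a 140.1  xy 0.5279 -0.0135  q 0.98 e 0.26 R 0.0196 n 115
r 24.2 a 175.2  xy 0.5350 -0.0376  q 0.71 e 2.74 R 0.0000 n 28
```

View pics/t5_raw.png

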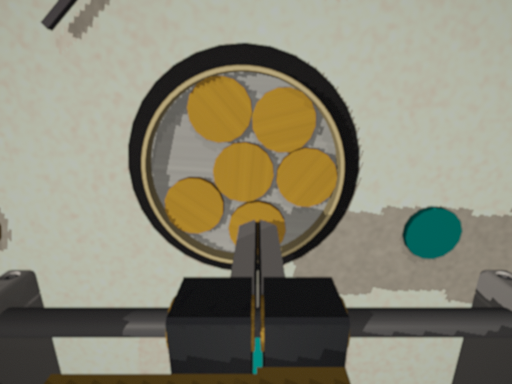

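move_arm:
  increments:
    - [[0,0,0,0.02,0,0,0],[0,0,0,0.027,0,0,0],[0,0,0,0.027,0,0,0],[0,0.006,0.026,0.027,0,0,0],[0,0.013,0.052,0.027,0,0,0],[0,0.023,0.078,0.027,0,0,0],[0,0.035,0.104,0.027,0,0,0],[0,0.04,0.112,0.027,0,0,0]]

```text
time: 6.73
tool_pos: [0.5301, -0.0681, 0.2095]
ee_rot: [-3.139, -0.0, 0.279]
wrist_force: [-5.3, 3.8, 10.5]
width: 0.0005
```

```bash
python3 - <<'E'
from plan import *
p=robot.get_obs();print(p["tool_pos"])
q=pol(.0407,140.1);print(inc([*(q-p["tool_pos"][:2]),0]))
print([inc([*(pol(.0413,a)-q),0]) for a in (149,157.5,165.8,168)])
E
```

```text
[ 0.53006207 -0.06807318  0.20945208]
[ 0.129 -0.531  0.   ]
[array([-0.053,  0.035,  0.   ]), array([-0.095,  0.08 ,  0.   ]), array([-0.129,  0.129,  0.   ]), array([-0.136,  0.143,  0.   ])]
```

move_arm:
  increments:
    - [[0,0,0,-0.17,0,0,0],[0,0,0,-0.17,0,0,0],[0,0.129,-0.531,-0.17,0,0,0],[0,0.129,-0.531,-0.17,0,0,0],[0,0.129,-0.531,-0.17,0,0,0],[0,0.129,-0.531,-0.03,0,0,0],[0,0.129,-0.531,-0.03,0,0,0]]

```text
time: 7.32
tool_pos: [0.5275, -0.014, 0.2098]
ee_rot: [3.141, 0.0, 0.28]
wrist_force: [0.6, 0.8, 1.0]
width: 0.0007
```

```bash
python3 look.py t6
```

```text
t 7.32 tcp [ 0.5275 -0.014   0.2098] rot [3.1411e+00 5.0000e-04 2.7990e-01] F [0.6 0.8 1. ] w 0.0007
tin (array([ 0.55918312, -0.03951011]), np.float64(0.06478638239446205), np.float64(0.00013618364556488414), 117)
r 26.5 a -166.1  xy 0.5333 -0.0460  q 0.56 e 0.84 R 0.0000 n 15
r 39.4 a -137.8  xy 0.5299 -0.0661  q 0.98 e 0.48 R 0.0197 n 104
r 50.9 a -110.1  xy 0.5416 -0.0874  q 0.46 e 1.55 R 0.0000 n 7
r 41.2 a -78.6  xy 0.5673 -0.0800  q 0.99 e 0.36 R 0.0198 n 105
r 50.4 a -44.6  xy 0.5949 -0.0750  q 0.46 e 0.35 R 0.0000 n 6
r 41.8 a -21.5  xy 0.5980 -0.0549  q 0.98 e 0.20 R 0.0196 n 103
r 50.4 a 8.5  xy 0.6090 -0.0321  q 0.45 e 1.51 R 0.0000 n 6
r 0.7 a 29.9  xy 0.5597 -0.0392  q 0.98 e 0.14 R 0.0195 n 108
r 41.7 a 35.3  xy 0.5931 -0.0155  q 0.96 e 0.14 R 0.0193 n 111
r 23.7 a 112.7  xy 0.5499 -0.0178  q 0.51 e 2.45 R 0.0000 n 29
```

move_arm:
  increments:
    - [[0,0,0,0.022,0,0,0],[0,0,0,0.028,0,0,0],[0,0,0,0.028,0,0,0],[0,-0.027,0.017,0.028,0,0,0],[0,-0.053,0.035,0.028,0,0,0],[0,-0.075,0.057,0.028,0,0,0],[0,-0.095,0.08,0.028,0,0,0]]

```text
time: 7.95
tool_pos: [0.5209, -0.0247, 0.2095]
ee_rot: [3.141, -0.003, 0.278]
wrist_force: [0.5, 1.1, 6.1]
width: 0.0003
```

move_arm:
  increments:
    - [[0,-0.017,0.025,0,0,0,0],[0,-0.034,0.049,0,0,0,0],[0,-0.041,0.063,0,0,0,0],[0,-0.041,0.063,0,0,0,0]]

```text
time: 8.28
tool_pos: [0.5186, -0.0318, 0.2094]
ee_rot: [-3.141, -0.003, 0.278]
wrist_force: [0.5, 2.1, 5.9]
width: 0.0005
```

move_arm:
  increments:
    - [[0,0,0,-0.2,0,0,0],[0,0,0,-0.4,0,0,0],[0,-0.3,0,-0.5,0,0,0],[0,-0.3,0,-0.5,0,0,0],[0,-0.3,0,-0.5,0,0,0]]

```text
time: 8.7
tool_pos: [0.4885, -0.0404, 0.2582]
ee_rot: [3.141, 0.0, 0.277]
wrist_force: [0.1, -0.4, -0.3]
width: 0.0003
```

```bash
python3 look.py t7
```

```text
t 8.7 tcp [ 0.4885 -0.0404  0.2582] rot [3.141e+00 2.000e-04 2.775e-01] F [ 0.1 -0.4 -0.3] w 0.0003
tin (array([ 0.5590783 , -0.03950256]), np.float64(0.06487348008786394), np.float64(7.495285080848361e-05), 120)
r 51.2 a -161.4  xy 0.5106 -0.0559  q 0.43 e 1.06 R 0.0000 n 5
r 41.3 a -136.4  xy 0.5292 -0.0680  q 0.97 e 0.28 R 0.0195 n 110
r 51.6 a -109.1  xy 0.5422 -0.0884  q 0.44 e 2.52 R 0.0000 n 7
r 41.4 a -78.8  xy 0.5672 -0.0802  q 0.98 e 0.27 R 0.0196 n 110
r 51.1 a -44.4  xy 0.5956 -0.0753  q 0.45 e 0.34 R 0.0000 n 5
r 41.8 a -21.6  xy 0.5979 -0.0550  q 0.97 e 0.25 R 0.0195 n 110
r 0.5 a 4.5  xy 0.5596 -0.0396  q 0.94 e 0.11 R 0.0192 n 120
r 42.0 a 35.3  xy 0.5934 -0.0153  q 0.96 e 0.17 R 0.0193 n 115
r 25.0 a 125.2  xy 0.5447 -0.0192  q 0.44 e 1.53 R 0.0000 n 6
r 40.8 a 165.4  xy 0.5196 -0.0293  q 0.97 e 0.17 R 0.0194 n 114
```

View pics/t7_raw.png

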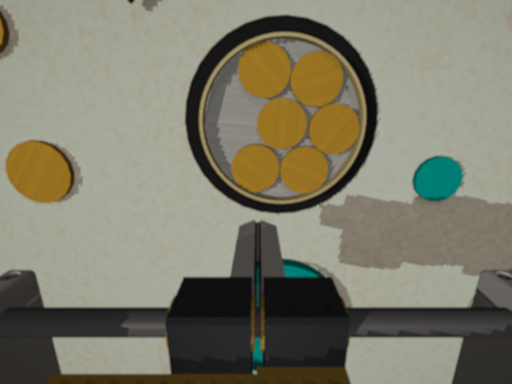

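The gap is now 130° wide, centred at 100°. I nudge the middle blank away from the slot by about 1 mm.

```bash
python3 - <<'E'
from plan import *
print(to(.5596,-.0396,.2115)); print(inc([*(.003*np.array([np.cos(np.radians(-79.6)),np.sin(np.radians(-79.6))])),0]))
f=np.load("pics/t7.npz");
E
```

```text
[0.682 0.188 0.463]
[-0.003  0.03   0.   ]
```

move_arm:
  increments:
    - [[0,0.35,0.1,0.1,0,0,0],[0,0.682,0.188,0.25,0,0,0],[0,0.682,0.188,0.463,0,0,0],[0,0.682,0.188,0.463,0,0,0],[0,0.682,0.188,0.463,0,0,0]]

```text
time: 9.17
tool_pos: [0.5605, -0.0391, 0.21]
ee_rot: [-3.14, 0.003, 0.279]
wrist_force: [0.1, 0.8, -0.0]
width: 0.0008
```

move_arm:
  increments:
    - [[0,0,0,0.025,0,0,0],[0,0,0,0.035,0,0,0],[0,0,0,0.035,0,0,0]]

```text
time: 9.42
tool_pos: [0.5598, -0.039, 0.2095]
ee_rot: [-3.142, 0.0, 0.279]
wrist_force: [-2.1, 0.2, 5.9]
width: 0.0005
```

move_arm:
  increments:
    - [[0,-0.001,0.01,0.007,0,0,0],[0,-0.002,0.02,0.007,0,0,0],[0,-0.003,0.03,0.007,0,0,0],[0,-0.003,0.03,0.007,0,0,0]]

```text
time: 9.75
tool_pos: [0.5606, -0.0413, 0.2095]
ee_rot: [-3.14, -0.002, 0.279]
wrist_force: [-2.1, 3.4, 8.9]
width: 0.0004
```

move_arm:
  increments:
    - [[0,0,0,-0.2,0,0,0],[0,0,0,-0.5,0,0,0],[0.4,0.3,-0.8,-0.7,0,0,0],[0.6,0.3,-0.8,-0.7,0,0,0],[0.6,0.3,-0.8,-0.7,0,0,0],[0.6,0.3,-0.8,-0.7,0,0,0]]

```text
time: 10.25
tool_pos: [0.5671, 0.0451, 0.2782]
ee_rot: [3.141, -0.001, 0.283]
wrist_force: [-0.0, -0.2, -1.2]
width: 0.0239
```

move_arm:
  increments:
    - [[0.6,0,-1,0,0,0,0],[0.6,0,-1,0,0,0,0],[0.6,0,-1,0,0,0,0],[0.6,0,-1,0,0,0,0]]

```text
time: 10.58
tool_pos: [0.5385, 0.141, 0.2764]
ee_rot: [-3.141, 0.003, 0.282]
wrist_force: [-1.3, -0.9, -0.2]
width: 0.0504
```

```bash
python3 look.py t8; python3 - <<'E'
from meas import *
f=np.load("pics/t8.npz");c=(f["K"],f["R"],f["t"]);print(blanks(c,f["im"],(.5655,.1919),.006)[2].round(4))
E
```

```text
t 10.58 tcp [0.5385 0.141  0.2764] rot [-3.1408e+00  2.9000e-03  2.8210e-01] F [-1.3 -0.9 -0.2] w 0.0504
tin (array([ 0.56186218, -0.03335395]), np.float64(0.06278483003103057), np.float64(0.0012280513916965048), 100)
r 49.5 a -161.9  xy 0.5120 -0.0550  q 0.47 e 0.94 R 0.0000 n 4
r 41.5 a -136.2  xy 0.5291 -0.0683  q 0.99 e 0.53 R 0.0201 n 89
r 49.8 a -105.6  xy 0.5457 -0.0875  q 0.49 e 0.73 R 0.0000 n 8
r 41.9 a -78.8  xy 0.5672 -0.0807  q 0.99 e 0.73 R 0.0199 n 85
r 42.5 a -51.3  xy 0.5856 -0.0728  q 0.47 e 2.08 R 0.0000 n 4
r 42.0 a -21.2  xy 0.5983 -0.0548  q 0.99 e 0.39 R 0.0201 n 84
r 2.1 a -9.6  xy 0.5612 -0.0400  q 0.99 e 0.46 R 0.0198 n 78
r 41.5 a 35.0  xy 0.5930 -0.0158  q 0.94 e 0.47 R 0.0193 n 93
r 24.8 a 115.9  xy 0.5483 -0.0173  q 0.49 e 1.17 R 0.0000 n 6
r 40.8 a 164.2  xy 0.5198 -0.0285  q 0.99 e 0.49 R 0.0201 n 106
[[5.653e-01 1.943e-01 9.242e-01 1.230e-01 1.900e-02 1.200e+02]
 [4.734e-01 1.442e-01 8.950e-01 6.430e-01 0.000e+00 5.900e+01]]
```

View pics/t8_raw.png

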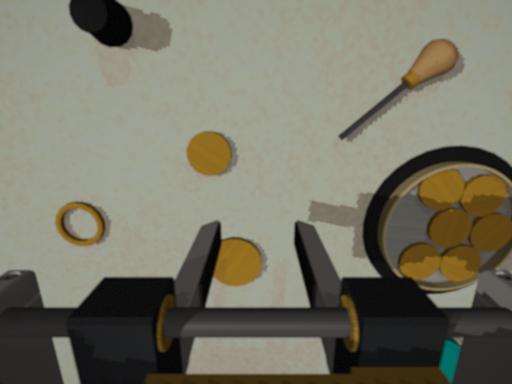

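The wrist view shows the seventh blank at (209,153), with the big blank (238,261) and the ring (80,223) clear of it. I turn the jaws to be tangential to the slot while moving over the blank.

move_arm:
  increments:
    - [[0.65,0.406,-0.437,0,0,0,-0.079],[0.65,0.406,-0.437,0,0,0,-0.158],[0.65,0.406,-0.437,0,0,0,-0.237],[0.65,0.406,-0.437,0,0,0,-0.316],[0.65,0.406,-0.437,0,0,0,-0.395],[0.65,0.406,-0.437,0,0,0,-0.474],[0.65,0.406,-0.437,0,0,0,-0.553],[0.65,0.406,-0.437,0,0,0,-0.62]]

```text
time: 11.3
tool_pos: [0.5676, 0.1899, 0.2767]
ee_rot: [-3.141, 0.002, 1.256]
wrist_force: [0.6, 0.6, -0.0]
width: 0.0613
```

move_arm:
  increments:
    - [[0.65,0,0,0,0,0,-0.079],[0.65,0,0,0,0,0,-0.158],[0.65,0,0,0,0,0,-0.237],[0.65,0,0,0,0,0,-0.316],[0.65,0,0,0,0,0,-0.316],[0.65,0,0,0,0,0,-0.316]]

```text
time: 11.8
tool_pos: [0.5674, 0.1905, 0.2771]
ee_rot: [-3.141, 0.001, 1.744]
wrist_force: [0.7, -0.3, -0.9]
width: 0.0614
```

```bash
python3 look.py t9 | head -1; python3 - <<'E'
from meas import *
from plan import inc
f=np.load("pics/t9.npz");c=(f["K"],f["R"],f["t"]);b=blanks(c,f["im"],(.5655,.1919),.006)[2];print(b.round(4))
p=robot.get_obs()["tool_pos"];print(inc(np.array([*b[0,:2],.2022])-p))
E
```

```text
t 11.8 tcp [0.5674 0.1905 0.2771] rot [-3.1405e+00  1.0000e-03  1.7436e+00] F [ 0.7 -0.3 -0.9] w 0.0614
[[5.648e-01 1.952e-01 9.338e-01 2.191e-01 1.910e-02 1.200e+02]
 [4.725e-01 1.458e-01 8.476e-01 8.187e-01 0.000e+00 5.900e+01]]
[ 0.047 -0.017  0.75 ]
```

View pics/t9_raw.png

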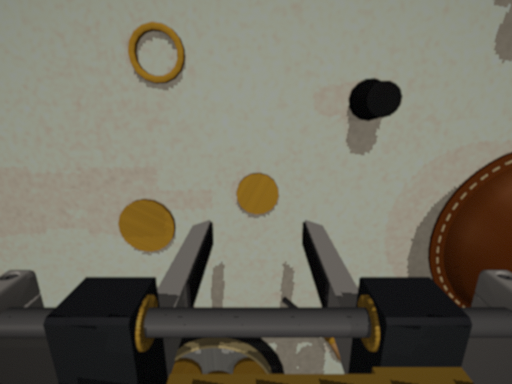

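move_arm:
  increments:
    - [[0.6,0.047,-0.017,0.3,0,0,0],[0.6,0.047,-0.017,0.6,0,0,0],[0.6,0.047,-0.017,0.65,0,0,0],[0.6,0.047,-0.017,0.65,0,0,0],[0.6,0.047,-0.017,0.65,0,0,0]]

```text
time: 12.27
tool_pos: [0.5648, 0.1964, 0.2132]
ee_rot: [3.141, 0.0, 1.748]
wrist_force: [0.3, 0.3, 0.7]
width: 0.056
```

```bash
python3 look.py t10 | head -1; python3 - <<'E'
from meas import *
from plan import inc
f=np.load("pics/t10.npz");c=(f["K"],f["R"],f["t"]);b=blanks(c,f["im"],(.5655,.1919),.006)[2];print(b.round(4))
p=robot.get_obs()["tool_pos"];print(inc(np.array([*b[0,:2],.2025])-p))
E
```

```text
t 12.27 tcp [0.5648 0.1964 0.2132] rot [3.1415e+00 3.0000e-04 1.7477e+00] F [0.3 0.3 0.7] w 0.056
[[5.650e-01 1.955e-01 9.638e-01 2.941e-01 1.940e-02 1.200e+02]]
[-0.012 -0.004  0.119]Traceback (most recent call last):
  File "look.py", line 5, in <module>
    t=tin(c,im,(.5591,-.0396));print("tin",t)
  File "meas.py", line 50, in tin
    p=ray(dark,u,v,.055/S,.075/S,+1);x,e=fit(p,u,v);u,v=x[:2]
                                         ~~~^^^^^^^
  File "meas.py", line 23, in fit
    f=lambda p:np.hypot(pts[:,0]-p[0],pts[:,1]-p[1])-p[2]; x0=[u,v,np.median(np.hypot(pts[:,0]-u,pts[:,1]-v))]
                                                                                      ~~~^^^^^
IndexError: too many indices for array: array is 1-dimensional, but 2 were indexed
```

View pics/t10_raw.png

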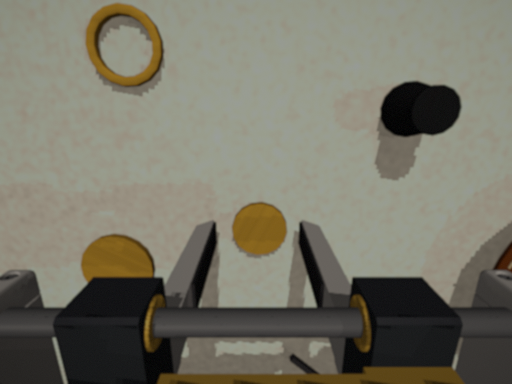

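move_arm:
  increments:
    - [[0.6,-0.008,0,0.06,0,0,0],[0.6,-0.008,0,0.105,0,0,0],[0.6,-0.008,0,0.105,0,0,0],[0.6,-0.008,0,0.105,0,0,0]]

```text
time: 12.65
tool_pos: [0.5645, 0.196, 0.2023]
ee_rot: [-3.142, 0.0, 1.749]
wrist_force: [0.3, -0.1, 1.1]
width: 0.0565
```

Closing at 3 mm above the bench, so that the blank sticks out below the tips.

move_arm:
  increments:
    - [[0.3,0,0,0,0,0,0],[0.3,0,0,0,0,0,0],[0.3,0,0,0,0,0,0],[0.3,0,0,0,0,0,0],[0.3,0,0,0,0,0,0],[0.3,0,0,0,0,0,0],[0.3,0,0,0,0,0,0]]

```text
time: 13.23
tool_pos: [0.5647, 0.196, 0.2025]
ee_rot: [3.141, -0.0, 1.749]
wrist_force: [0.7, -0.1, 1.9]
width: 0.0381
```

move_arm:
  increments:
    - [[0.3,0,0,-0.1,0,0,0],[0.3,0,0,-0.3,0,0,0],[0.3,0,0,-0.5,0,0,0],[0.3,0,0,-0.5,0,0,0],[0.3,0,0,-0.5,0,0,0]]

```text
time: 13.65
tool_pos: [0.565, 0.1961, 0.2539]
ee_rot: [3.138, -0.0, 1.749]
wrist_force: [-1.0, 0.2, -0.5]
width: 0.0381
```

```bash
sed -i 's/^t=tin/if len(sys.argv)<3: sys.exit()\nt=tin/' look.py; python3 look.py t11;python3 - <<'E'
from meas import *
f=np.load("pics/t11.npz");c=(f["K"],f["R"],f["t"]);o=robot.get_obs()["tool_pos"]
zt=o[2]-.2022+.006
b=blanks(c,f["im"],o[:2],zt,.3)[2];print(zt,b.round(4),b[0,:2]-o[:2])
E
```

```text
t 13.65 tcp [0.565  0.1961 0.2539] rot [ 3.1381e+00 -1.0000e-04  1.7491e+00] F [-1.   0.2 -0.5] w 0.0381
0.055996234080405154 [[4.834e-01 1.750e-01 1.000e+00 1.736e-01 2.100e-02 7.500e+01]
 [5.647e-01 1.949e-01 9.863e-01 2.826e-01 1.980e-02 1.200e+02]
 [4.833e-01 1.739e-01 3.993e-01 7.850e-02 0.000e+00 3.000e+00]
 [4.842e-01 1.757e-01 3.559e-01 0.000e+00 0.000e+00 2.000e+00]] [-0.08103997 -0.02093531]
```

View pics/t11_raw.png

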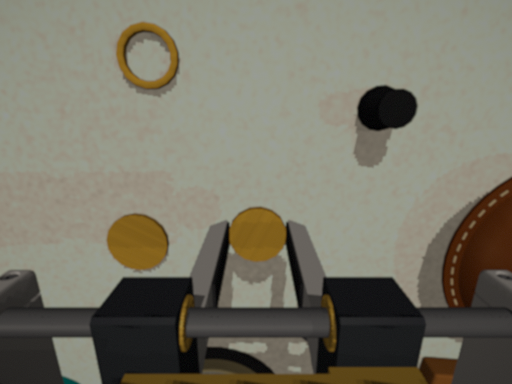

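The blank at (258,233) is held level between the tips. I carry it over and past the tin to re-measure with the same camera orientation.

move_arm:
  increments:
    - [[0.3,-0.2,-0.04,-0.1,0,0,0],[0.3,-0.45,-0.09,-0.2,0,0,0],[0.3,-0.75,-0.15,-0.2,0,0,0],[0.3,-1,-0.2,-0.2,0,0,0]]

```text
time: 14.03
tool_pos: [0.5621, 0.0928, 0.271]
ee_rot: [-3.14, 0.0, 1.75]
wrist_force: [0.6, -0.0, 0.0]
width: 0.038
```

move_arm:
  increments:
    - [[0.3,-0.3,-0.06,0,0,0,0],[0.3,-0.6,-0.12,0,0,0,0],[0.3,-0.9,-0.18,0,0,0,0],[0.3,-1,-0.2,0,0,0,0]]

```text
time: 14.37
tool_pos: [0.5599, -0.0113, 0.2702]
ee_rot: [-3.138, 0.001, 1.746]
wrist_force: [0.6, -0.4, -0.9]
width: 0.0382
```

move_arm:
  increments:
    - [[0.3,-0.3,-0.06,0,0,0,0],[0.3,-0.6,-0.12,0,0,0,0],[0.3,-0.9,-0.18,0,0,0,0],[0.3,-1,-0.2,0,0,0,0],[0.3,-1,-0.2,0,0,0,0],[0.3,-1,-0.2,0,0,0,0]]

```text
time: 14.87
tool_pos: [0.5585, -0.1094, 0.2711]
ee_rot: [-3.14, -0.002, 1.748]
wrist_force: [-0.3, 0.5, -0.3]
width: 0.0383
```

```bash
python3 look.py t12 1
```

```text
t 14.87 tcp [ 0.5585 -0.1094  0.2711] rot [-3.1401e+00 -2.1000e-03  1.7483e+00] F [-0.3  0.5 -0.3] w 0.0383
tin (array([ 0.55928849, -0.03958957]), np.float64(0.06500132180500416), np.float64(7.633992463075287e-05), 120)
r 41.4 a -136.6  xy 0.5291 -0.0680  q 0.96 e 0.28 R 0.0194 n 108
r 51.4 a -104.4  xy 0.5463 -0.0894  q 0.44 e 0.90 R 0.0000 n 7
r 91.3 a -88.2  xy 0.5619 -0.1309  q 0.92 e 0.57 R 0.0000 n 58
r 41.4 a -79.0  xy 0.5670 -0.0803  q 0.97 e 0.21 R 0.0195 n 102
r 2.0 a -45.9  xy 0.5605 -0.0411  q 0.95 e 0.11 R 0.0192 n 104
r 51.1 a -44.5  xy 0.5955 -0.0755  q 0.45 e 0.31 R 0.0000 n 5
r 41.7 a -21.7  xy 0.5978 -0.0550  q 0.97 e 0.28 R 0.0195 n 104
r 41.9 a 35.5  xy 0.5932 -0.0153  q 0.97 e 0.20 R 0.0194 n 115
r 22.1 a 68.1  xy 0.5673 -0.0191  q 0.45 e 2.19 R 0.0000 n 6
r 41.1 a 165.5  xy 0.5193 -0.0293  q 0.95 e 0.15 R 0.0192 n 115
```

View pics/t12_raw.png

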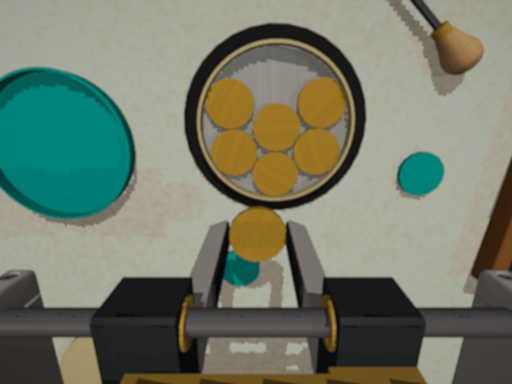

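```bash
python3 - <<'E'
from meas import *
from plan import inc
f=np.load("pics/t12.npz");c=(f["K"],f["R"],f["t"]);o=robot.get_obs()["tool_pos"]
zt=o[2]-.2022+.006
b=blanks(c,f["im"],o[:2],zt,.8)[2];print(zt,b.round(4))
off=b[np.argmin(np.hypot(*(b[:,:2]-o[:2]).T)),:2]-o[:2];print(off)
tgt=np.array([.5521,-.0003])-off;print(tgt,inc([*(tgt-o[:2]),.2225-o[2]]))
E
```

```text
0.07521236148129223 [[ 5.5690e-01 -1.0930e-01  9.7350e-01  4.6510e-01  1.9700e-02  1.2000e+02]
 [ 5.6980e-01 -4.2700e-02  8.9140e-01  2.4568e+00  0.0000e+00  3.9000e+01]
 [ 5.4340e-01 -4.8200e-02  8.6110e-01  2.5143e+00  0.0000e+00  3.8000e+01]]
[-0.00174811 -0.00051598]
[5.53848108e-01 2.15983582e-04] [1.081 0.147 0.489]
```

move_arm:
  increments:
    - [[0.3,0.3,0.04,0,0,0,0],[0.3,0.6,0.08,0,0,0,0],[0.3,0.9,0.12,0.1,0,0,0],[0.3,1,0.14,0.3,0,0,0],[0.3,1,0.14,0.4,0,0,0],[0.3,1,0.14,0.4,0,0,0]]

```text
time: 15.42
tool_pos: [0.5533, -0.007, 0.229]
ee_rot: [-3.135, -0.002, 1.753]
wrist_force: [-0.9, -0.3, -1.5]
width: 0.0385
```

```bash
python3 look.py t13; python3 - <<'E'
from plan import *
print(to(.5531,.0005,.225))
E
```

```text
t 15.42 tcp [ 0.5533 -0.007   0.229 ] rot [-3.1352e+00 -1.7000e-03  1.7526e+00] F [-0.9 -0.3 -1.5] w 0.0385
[0.086 0.007 0.055]
```

View pics/t13_raw.png

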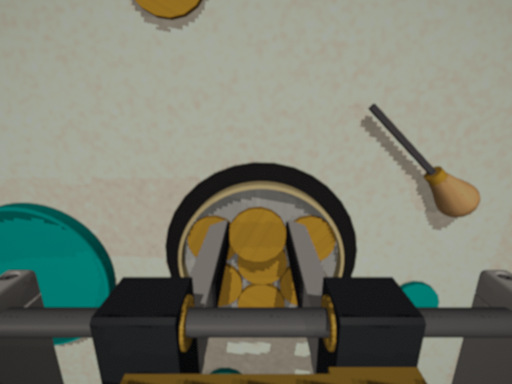

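move_arm:
  increments:
    - [[0.3,0.04,0.003,0,0,0,0],[0.3,0.08,0.003,0.02,0,0,0],[0.3,0.08,0.003,0.05,0,0,0],[0.3,0.08,0.003,0.05,0,0,0],[0.3,0.08,0.003,0.05,0,0,0]]

```text
time: 15.88
tool_pos: [0.5537, -0.0015, 0.2275]
ee_rot: [3.141, 0.0, 1.748]
wrist_force: [0.3, -0.1, -0.6]
width: 0.0383
```

```bash
python3 look.py t14; python3 - <<'E'
from meas import *
from plan import to
f=np.load("pics/t14.npz");c=(f["K"],f["R"],f["t"]);o=robot.get_obs()["tool_pos"]
zt=o[2]-.2022+.006
print(tin(c,f["im"],(.5591,-.0396)))
b=blanks(c,f["im"],o[:2],zt,.8)[2];print(zt,b.round(4),o.round(4))
print("in tin",blanks(c,f["im"],(.5591,-.0396),.010,.6)[2].round(4))
A=rect(c,f["im"],.5591,-.0396,.09,.015,.0003)
for r,z,col in((.0615,.015,(0,255,0)),(.0645,.015,(0,255,0))): pass
cv2.imwrite("pics/t14_r.png",cv2.resize(A,(590,590))[:,:,::-1])
E
```

```text
t 15.88 tcp [ 0.5537 -0.0015  0.2275] rot [3.1413e+00 3.0000e-04 1.7485e+00] F [ 0.3 -0.1 -0.6] w 0.0383
(array([ 0.55885467, -0.03729907]), np.float64(0.06456714813937747), np.float64(0.0007038132100757565), 87)
0.0313268333482812 [[ 5.527e-01 -2.900e-03  9.969e-01  3.385e-01  2.050e-02  8.900e+01]
 [ 5.673e-01 -4.020e-02  9.247e-01  7.738e-01  1.940e-02  7.100e+01]] [ 0.5537 -0.0015  0.2275]
in tin [[ 5.5460e-01 -1.0000e-02  1.0000e+00  7.0850e-01  0.0000e+00  7.3000e+01]
 [ 5.6050e-01 -4.0400e-02  9.8520e-01  6.5860e-01  0.0000e+00  5.8000e+01]
 [ 5.5220e-01 -6.0400e-02  8.5500e-01  1.2437e+00  2.0400e-02  7.6000e+01]
 [ 5.7470e-01 -5.7000e-02  8.4330e-01  1.3317e+00  1.9700e-02  7.5000e+01]]
```

View pics/t14_raw.png

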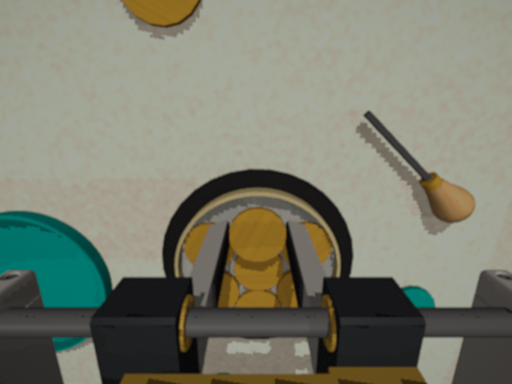

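move_arm:
  increments:
    - [[0.3,0.027,0,0,0,0,0],[0.3,0.027,0,0.05,0,0,0],[0.3,0.027,0,0.09,0,0,0],[0.3,0.027,0,0.13,0,0,0],[0.3,0.027,0,0.13,0,0,0]]

```text
time: 16.35
tool_pos: [0.5526, 0.0016, 0.2127]
ee_rot: [-3.139, -0.001, 1.749]
wrist_force: [-0.3, 0.3, -0.9]
width: 0.038
```

```bash
python3 look.py t15; python3 - <<'E'
from meas import *
f=np.load("pics/t15.npz");c=(f["K"],f["R"],f["t"]);o=robot.get_obs()["tool_pos"]
zt=o[2]-.2022+.006
b=blanks(c,f["im"],o[:2],zt,.8)[2];print(zt,b.round(4),o.round(4))
cv2.imwrite("pics/t15_c.png",cv2.resize(f["im"][140:300,140:370],None,fx=3,fy=3,interpolation=cv2.INTER_CUBIC)[:,:,::-1])
E
```

```text
t 16.35 tcp [0.5526 0.0016 0.2127] rot [-3.1390e+00 -6.0000e-04  1.7491e+00] F [-0.3  0.3 -0.9] w 0.038
0.017037498488681933 [[ 5.508e-01  1.200e-03  9.932e-01  2.882e-01  2.000e-02  1.040e+02]
 [ 5.596e-01 -3.590e-02  9.568e-01  6.346e-01  1.920e-02  8.700e+01]] [0.5528 0.0016 0.2132]
```

View pics/t15_c.png

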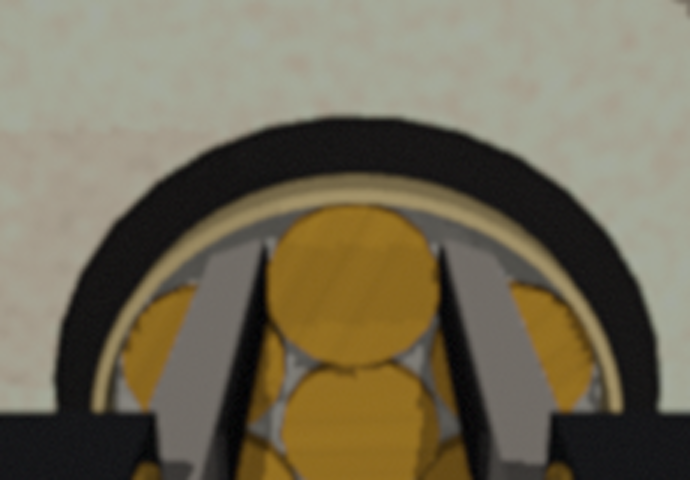

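move_arm:
  increments:
    - [[0.3,-0.008,0,0,0,0,0],[0.3,-0.008,0,0.01,0,0,0],[0.3,-0.008,0,0.022,0,0,0],[0.3,-0.008,0,0.022,0,0,0],[0.3,-0.008,0,0.022,0,0,0]]

```text
time: 16.82
tool_pos: [0.5533, 0.0008, 0.2121]
ee_rot: [-3.142, 0.0, 1.749]
wrist_force: [0.8, 0.0, -0.8]
width: 0.0384
```

```bash
python3 look.py t16; python3 - <<'E'
from meas import *
f=np.load("pics/t16.npz");c=(f["K"],f["R"],f["t"]);o=robot.get_obs()["tool_pos"]
zt=o[2]-.2022+.006
b=blanks(c,f["im"],o[:2],zt,.8)[2];print(zt,b.round(4),o.round(4),np.hypot(*(b[0,:2]-[.5592,-.0396])))
print(tin(c,f["im"],(.5591,-.0396)))
cv2.imwrite("pics/t16_c.png",cv2.resize(f["im"][140:300,140:370],None,fx=3,fy=3,interpolation=cv2.INTER_CUBIC)[:,:,::-1])
E
```

```text
t 16.82 tcp [0.5533 0.0008 0.2121] rot [-3.1416e+00  1.0000e-04  1.7491e+00] F [ 0.8  0.  -0.8] w 0.0384
0.015922098365009373 [[ 5.521e-01  3.000e-04  9.937e-01  2.023e-01  2.000e-02  1.040e+02]
 [ 5.598e-01 -3.670e-02  9.608e-01  6.335e-01  1.930e-02  8.900e+01]] [0.5533 0.0008 0.2121] 0.04053237891387165
(array([ 0.55865072, -0.03642047]), np.float64(0.06410648681743095), np.float64(0.0007414733496090576), 81)
```

View pics/t16_c.png

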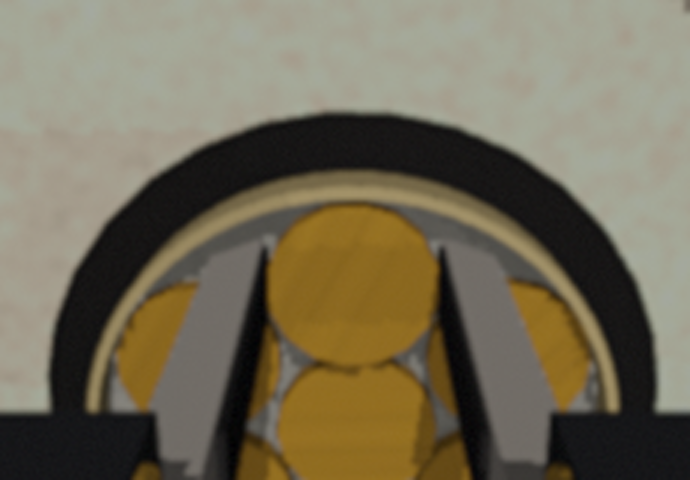

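move_arm:
  increments:
    - [[0.3,-0.003,0,0.01,0,0,0],[0.3,-0.003,0,0.02,0,0,0],[0.3,-0.003,0,0.02,0,0,0],[0.3,-0.003,0,0.02,0,0,0]]

```text
time: 17.2
tool_pos: [0.5533, 0.0005, 0.2099]
ee_rot: [-3.141, 0.0, 1.749]
wrist_force: [0.3, -0.0, -1.0]
width: 0.0379
```

move_arm:
  increments:
    - [[0.47,0,0,0,0,0,0],[0.47,0,0,0,0,0,0],[0.47,0,0,0,0,0,0],[0.47,0,0,0,0,0,0]]

```text
time: 17.53
tool_pos: [0.5534, 0.0005, 0.2103]
ee_rot: [3.141, 0.0, 1.749]
wrist_force: [-0.4, -0.5, -0.5]
width: 0.044
```

```bash
python3 look.py t17; python3 - <<'E'
from meas import *
f=np.load("pics/t17.npz");c=(f["K"],f["R"],f["t"]);o=robot.get_obs()["tool_pos"]
b=blanks(c,f["im"],o[:2],.01,.8)[2];print(b.round(4),o.round(4),np.hypot(*(b[0,:2]-[.5592,-.0396])))
cv2.imwrite("pics/t17_c.png",cv2.resize(f["im"][140:300,140:370],None,fx=3,fy=3,interpolation=cv2.INTER_CUBIC)[:,:,::-1])
E
```

```text
t 17.53 tcp [5.534e-01 5.000e-04 2.103e-01] rot [3.1412e+00 2.0000e-04 1.7491e+00] F [-0.4 -0.5 -0.5] w 0.044
[[ 5.605e-01 -4.050e-02  9.892e-01  5.722e-01  2.000e-02  9.400e+01]
 [ 5.522e-01 -5.000e-04  9.706e-01  3.133e-01  1.950e-02  1.090e+02]] [5.534e-01 5.000e-04 2.102e-01] 0.0015961542475061816
```

View pics/t17_c.png

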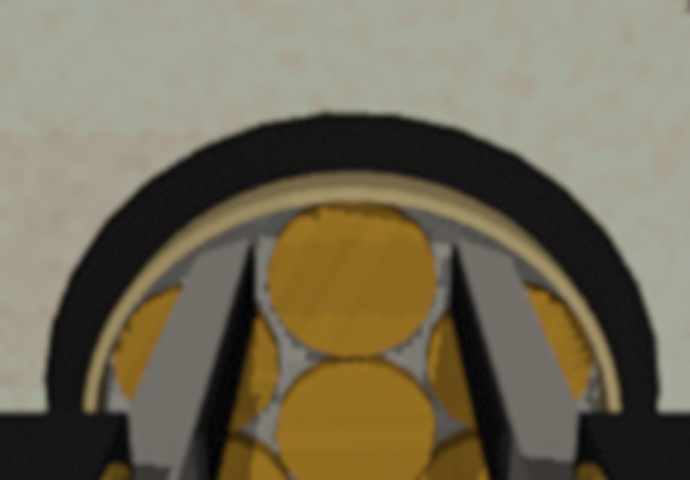

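The blank has dropped in between the neighbours. I lift away and view it.

move_arm:
  increments:
    - [[0.47,0,0,-0.2,0,0,0],[0.47,0,0,-0.5,0,0,0],[0.3,-0.4,0,-0.6,0,0,0],[0,-0.8,0,-0.6,0,0,0],[0,-1,0,-0.6,0,0,0],[0,-1,0,-0.6,0,0,0],[0,-1,0,-0.6,0,0,0]]

```text
time: 18.17
tool_pos: [0.571, -0.0988, 0.27]
ee_rot: [-3.141, -0.001, 1.747]
wrist_force: [0.1, 0.0, 0.1]
width: 0.0142
```

```bash
python3 look.py t18 1; cat > dep.py <<'E'
import sys
from meas import *
f=np.load(f"pics/{sys.argv[1]}.npz");c=(f["K"],f["R"],f["t"]);d=f["d"];im=f["im"]
b=blanks(c,im,(.5591,-.0396),rmin=.8)[2]
K,R,t=c
v,u=np.mgrid[:384,:512];Z=d.ravel()
P=(np.linalg.inv(K)@np.c_[u.ravel(),v.ravel(),np.ones(Z.size)].T)*Z
W=(R.T@(P-t[:,None])).T
def pl(q):
    A=np.c_[q[:,:2]-q[:,:2].mean(0),np.ones(len(q))];s=np.linalg.lstsq(A,q[:,2],rcond=None)[0];return s[2],s[:2]
for x in b:
    m=(np.hypot(W[:,0]-x[0],W[:,1]-x[1])<.016)&(Z>0)&(abs(W[:,2]-.01)<.02);z,s=pl(W[m]);print(x[:2].round(4),"r",round(np.hypot(x[0]-.5591,x[1]+.0396)*1e3,1),"z %.4f slope %s n %d"%(z,s.round(3),m.sum()))
E
python3 dep.py t18
```

```text
t 18.17 tcp [ 0.571  -0.0988  0.27  ] rot [-3.1415e+00 -7.0000e-04  1.7468e+00] F [0.1 0.  0.1] w 0.0142
tin (array([ 0.55920364, -0.03951484]), np.float64(0.0649625217893516), np.float64(6.790305659365003e-05), 120)
r 41.3 a -136.7  xy 0.5290 -0.0679  q 0.97 e 0.26 R 0.0195 n 108
r 51.3 a -112.6  xy 0.5394 -0.0870  q 0.45 e 0.64 R 0.0000 n 6
r 41.3 a -79.0  xy 0.5670 -0.0802  q 0.97 e 0.22 R 0.0195 n 102
r 1.8 a -45.6  xy 0.5604 -0.0409  q 0.96 e 0.21 R 0.0192 n 105
r 50.5 a -44.3  xy 0.5952 -0.0749  q 0.45 e 3.09 R 0.0000 n 7
r 41.6 a -21.5  xy 0.5978 -0.0549  q 0.97 e 0.25 R 0.0195 n 103
r 41.9 a 35.6  xy 0.5932 -0.0152  q 0.96 e 0.16 R 0.0194 n 115
r 39.6 a 100.1  xy 0.5521 -0.0006  q 0.95 e 0.12 R 0.0192 n 120
r 44.9 a 128.4  xy 0.5313 -0.0044  q 0.45 e 4.49 R 0.0000 n 8
r 41.1 a 165.3  xy 0.5194 -0.0292  q 0.96 e 0.16 R 0.0193 n 113
[ 0.567  -0.0802] r 41.3 z 0.0108 slope [-0.001  0.003] n 1012
[ 0.5978 -0.0549] r 41.6 z 0.0107 slope [-0.004  0.001] n 1093
[ 0.529  -0.0679] r 41.3 z 0.0107 slope [-0. -0.] n 1083
[ 0.5932 -0.0152] r 41.9 z 0.0107 slope [-0.    -0.005] n 1244
[ 0.5194 -0.0292] r 41.1 z 0.0106 slope [0.    0.005] n 1254
[ 0.5604 -0.0409] r 1.8 z 0.0107 slope [0.002 0.003] n 1160
[ 0.5521 -0.0006] r 39.6 z 0.0107 slope [-0.002  0.001] n 1354
```

View pics/t18_raw.png

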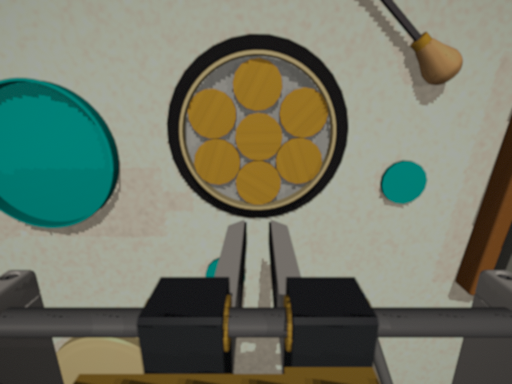

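The view shows seven blanks in one layer, with the new one at (258,85). All tops read 10.6–10.8 mm and slopes are at most 0.005, so no press is needed. I hand in.

```bash
python3 - <<'E'
from h import *
o=robot.get_obs();print(o["time"],o["wrist_force"].round(1),abs(o["qvel"]).max())
print(robot.close_job())
E
```

```text
18.2167 [-0.3  0.3  0.4] 0.024706020733205204
the job is handed in; nothing more can be done
None
```

All seven 40 mm blanks now lie flat in one layer in the tin, and I handed the job in at 18.2 s of the 64 s allowed.

I pressed a closed fingertip on four of the wall blanks and slid them together, which opened a 130° gap. I then nudged the middle blank about 2 mm away from that gap. The seventh blank went in held by its upper 3 mm. I let it go about 4 mm above the tin floor.

**Last wrist-camera check:**
- **Position:** all blank centres are within 41.9 mm of the tin's centre, against a limit of 44.5 mm. The middle blank is 1.8 mm off centre.
- **Flatness:** all tops are level at 10.6–10.8 mm above the bench, nominally 10 mm. Tilt is at most about 0.005 rad.
- **Robot:** it was holding nothing and stood clear above the tin.

**Disagreements and gaps:**
- Estimates of the held blank's offset from the tool differed by about 1.5 mm between views, so I corrected its position again just above the tin.
- I skipped the extra press to settle the seventh blank, because it already measured flat.
- I did not re-measure the other parts and tools on the bench. Nothing suggested they were touched.

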